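# Wedge the splash guard against its stop

### The job

The steel splash guard on the counter keeps swinging back. Slide the wooden wedge, thin end first, in under the free half of the guard from the side it has swung to, pushing the guard right back against its stop, and tap the wedge in until it is jammed tight and holds the guard there by itself, then let go. Firm pushes of about 15 N are right and much more would bend the guard; leave the jar, the tape roll and the bowl where they are.

Things in the scene. Friction and masses are not known exactly. Their poses are not given: they have to be found in the camera images.
- post: Fixed steel hinge post, 22 mm thick, 175 mm tall, foot 90 mm wide, 8 mm high. Origin on the counter, on the hinge axis; z up. Against its stop the panel lies along the post's own -x (towards the robot); +y is the side to which it swings away and from which the wedge comes; the stop bracket is on -y. The panel is 10 mm thick, 110 mm tall and reaches from 18 to 240 mm from the hinge axis.
- panel (a joint): Angle of the guard's panel about the hinge (rad): 0 = at its stop, growing as it swings to the post's +y (up to 0.9). It hangs on shimmed pins: its lower edge is 11 to 18.5 mm above the counter, different each time, not measured; it cannot move up or down. A weak spring holds it ajar at 0.2 to 0.5 and brings it back there from the stop; about 1 N near the free end swings it.
- wedge_heel (a point): Centre of the heel block (36 mm long, 30 wide, 50 high) of a loose wooden wedge, 25 mm above its flat underside, 18 mm from its back end; grasp across the 30 mm. x points along the wedge to the nose, z up. Wedge: 176 mm long, 34 wide, 0.14 kg; 24 mm thick up to 38 mm ahead of this point, then sloping evenly down to 4 mm at the nose, 158 mm ahead.
- wedge_nose (a point): Middle of the wedge's thin front edge, at its underside; same axes as the heel. Under the panel, at its stop, the wedge jams where its thickness equals the gap; from there the push needed grows by a few N per mm, and friction keeps the wedge in.
- jar_mid (a point): Bystander: glass jar with a steel lid, 60 mm wide, 85 mm tall; the point is its centre.
- tape_mid (a point): Bystander: roll of tape lying flat, 76 mm wide, 30 mm high; the point is its centre.
- bowl_mid (a point): Bystander: white bowl, 100 mm wide, 45 mm high; the point is its centre.
Not all that is in view belongs to the job. What is meant by the part that bears wedge_heel is not turquoise, and is the smaller of those in its own colour.

How it is judged:
At the end, for the whole second after the job is handed in: Guard at its stop (within 0.04 rad), held by the wedge alone: wedge at rest, flat on the counter, pressing on the panel with over 5 N, its nose through under the panel's free half (105 to 260 mm from the hinge, 15 mm or more past the panel's middle plane) (value of joint panel below 0.04 rad and contact force between wedge and panel above 5 N and y of wedge_nose in the frame of post below -0.015 m and x of wedge_nose in the frame of post between -0.26 and -0.105 m and angle between wedge_heel's own z axis and vertical below 0.1 rad and linear speed of wedge below 0.01 m/s); the robot touches nothing.
It fails at once if the panel is loaded with more than 25 N by the wedge, the hand or anything else (contact force between panel and anything else above 25 N).
It fails at once if a bystander (jar, tape roll, bowl) is moved more than 30 mm (distance of any of jar_mid, tape_mid, bowl_mid from where it was at the start of the episode above 0.03 m).
It also fails if it takes over 56 s, if anything falls off the work surface, if the arm or the gripper's body presses on something with over 40 N, if the wrist force passes 120 N, or if a joint passes its speed limit or range.

### The arm

A 6-joint arm with a two-finger parallel gripper is mounted at the origin on the work surface. World frame = base frame: x ahead of the robot, y to its left, z up, the work surface at z = 0. Lengths are in m, angles in rad, forces in N, time in s.
With the tool pointing down it reaches from about 0.3 to 0.775 m from the base axis. Payload 14.6 kg.
Tool frame: the origin (TCP) lies at the very end of the fingers, on their centre line; the grasp point (between the pads) lies 19 mm behind it; y points along the fingers, x is the direction in which the jaws open and shut, and the axes are right-handed (so a half turn about y gives the same grasp; the last joint's range is limited). The gripper opens to 94 mm and grips with 3 to 60 N. Pads are 16 mm wide; open, the fingers measure 119 mm over their backs; the gripper's body (75 mm by 177 mm) begins 78 mm behind the grasp point.
Start: joints at [-1.31, 0.3, 1.521, -0, 1.321, -0.067], TCP at [0.177, -0.521, 0.205] pointing down, gripper open.
Joint ranges: [-3.03, 3.03], [-0.79, 2.21], [0.23, 2.52], [-1.04, 4.18], [0, 3.07], [-2.55, 2.55]. Speed limits (rad/s): [2.22, 2.22, 2.57, 3.14, 3.14, 3.14].

### API

Orientations are given as [roll, pitch, yaw] about the fixed x, y, z axes, in that order (R = Rz(yaw) Ry(pitch) Rx(roll)).
In Python, from station import get_obs, cams, hand_in gives the robot as it stands. The module is installed in compiled form; this text tells all that it offers.
- The arm moves only by the tool step_arm, never from a script. Its argument "plan" is a list of rows, each an object with "grip": the closure, from -1 (fully open) to 1 (shut), so that 0 is half open; "slide": the shift along the tool's x, y, z in m, a list of three; "spin": the turn about the tool's y in degrees. A call has 1 to 20 rows; each row shifts and turns the commanded pose from where the row before left it, along the tool's axes as they then stand; what a row does not reach is not made up. A row lasts 1/12 s, in which the tool goes at most 41.7 mm and 7.16 degrees, less where a joint would pass 70% of its speed; a pose out of reach is approached as far as the arm can. A call is refused whole if a number of a shift passes 0.0417 or a number of a turn 7.16, either way. A call with a gripper value outside its range is refused whole. The fingers move at their own pace and stop on an object; "force" is the grip in N (left out, the last holds). Time passes only in rows, so rows that do not move let the fingers close. It gives the time, the measured TCP pose, the force and the opening at its end, in the units of the state.
- get_obs(): the state, without advancing time (a new reading comes with each control period).
- cams.camera(name): name is "scene" or "top" or "wrist"; returns the picture (384x512x3 uint8, blue, green, red); there is no depth.
- cams.calibration(name): a dict with "K" (3x3 intrinsics, pixels), "T" (4x4, takes a point from camera to world coordinates). Camera axes: x right, y up, looking along -z (the intrinsics and any distortion apply to the point x, -y, -z); pixel columns grow to the right and rows downward; lengths in m; the calibration is good to about 2 mm. A picture is of the moment at which its call begins: read the wrist's pose just before it. calibration takes no time and is no camera call; for the wrist camera it gives the pose at the moment of the call.
- hand_in(): hands the job in, once; it reports no verdict.
The state is a dict: "time_s": time; "qpos": joint angles; "joint_vel": joint speeds; "tau": joint torques, N m; "ee_pos": TCP position; "eef_rot": TCP orientation; "force": force on the tool from outside, world axes, zero at the start; "moment": the same for the moment, N m; "grip_width": finger opening in m.
Only numpy, scipy, OpenCV 4.12 (cv2) and the standard library are available. Lean on these libraries where they do the work, as an engineer would, in place of code of your own. Each camera call takes 0.05 s, during which the arm holds its last target.

## Working session

There is one attempt and no reset: what is moved stays moved. The work goes in short steps, Python scripts to look and compute and a tool call to move; the robot and the scene stay as the last step left them, time stands still between calls to the robot, and variables do not carry over. Pictures are saved under pics/ and viewed, and the job is handed in when it is done.

Besides the shell and the picture viewer there is one more tool, called after "Request:" as name([rows], argument=value, ...), one row to a line, values as JSON. step_arm: Moves the arm, as the interface text tells. Its arguments: {"type":"object","properties":{"plan":{"type":"array","items":{"type":"object","properties":{"grip":{"type":"number"},"slide":{"type":"array","items":{"type":"number"}},"spin":{"type":"number"}}}},"force":{"type":"number"}},"required":["plan"]}

```bash
mkdir -p pics; python3 - <<'E'
from station import get_obs,cams
import cv2,numpy as np
o=get_obs();print(o)
for n in("scene","top","wrist"):
    c=cams.calibration(n);print(n,{k:np.round(v,4).tolist() if hasattr(v,'shape') or isinstance(v,list) else v for k,v in c.items()})
    cv2.imwrite(f"pics/{n}0.png",cams.camera(n))
E
```

```text
{'time_s': 0.0, 'qpos': array([-1.30958017e+00,  3.00460614e-01,  1.52161158e+00, -5.01920045e-06,
        1.32069375e+00, -6.66051086e-02]), 'joint_vel': array([ 4.15514554e-04, -7.16691783e-04,  6.58047588e-05, -1.02644606e-03,
       -2.42705598e-04, -7.25868078e-04]), 'tau': array([ 1.71060805e-03, -5.31811416e+01, -3.52743316e+01,  7.09033641e-02,
        2.43273930e-02, -7.51823836e-05]), 'ee_pos': array([ 0.17701193, -0.52044711,  0.20487918]), 'eef_rot': array([-1.57072309e+00,  1.17101434e-03, -1.24297378e+00]), 'force': array([-0.20619682,  0.62777729, -0.69067416]), 'moment': array([ 5.35167497e-05, -1.85579450e-02, -3.22899112e-02]), 'grip_width': 0.09387561408669404}
scene {'K': [[363.1294, 0.0, 258.5526], [0.0, 363.1294, 190.4347], [0.0, 0.0, 1.0]], 'T': [[0.0434, -0.7866, 0.616, 1.1113], [0.999, 0.0396, -0.0199, -0.0261], [-0.0088, 0.6162, 0.7875, 0.8261], [0.0, 0.0, 0.0, 1.0]]}
top {'K': [[490.3787, 0.0, 255.4177], [0.0, 490.3787, 191.1001], [0.0, 0.0, 1.0]], 'T': [[-0.0098, 0.9969, -0.0774, 0.4319], [-0.9999, -0.0096, 0.0037, -0.0263], [0.003, 0.0775, 0.997, 1.2194], [0.0, 0.0, 0.0, 1.0]]}
wrist {'K': [[291.2014, 0.0, 257.2797], [0.0, 291.2014, 190.2142], [0.0, 0.0, 1.0]], 'T': [[0.3224, 0.9095, 0.2625, 0.2532], [-0.9466, 0.3104, 0.087, -0.4948], [-0.0024, -0.2766, 0.961, 0.3851], [0.0, 0.0, 0.0, 1.0]]}
```

View pics/scene0.png

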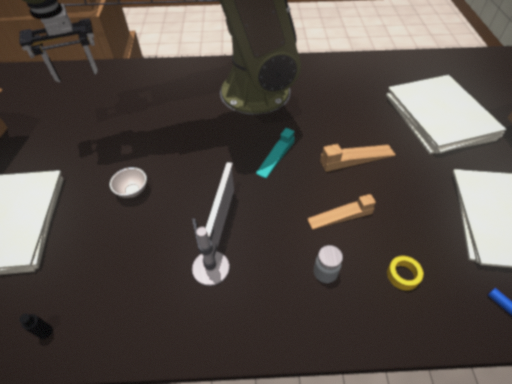

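View pics/top0.png

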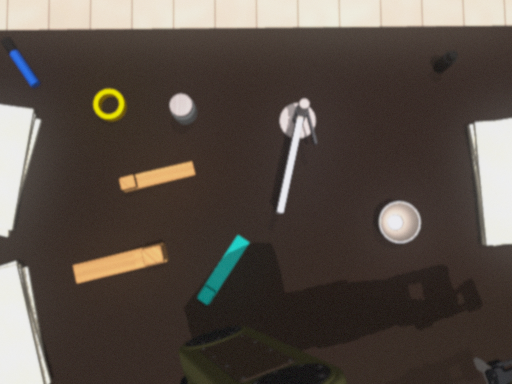

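View pics/wrist0.png

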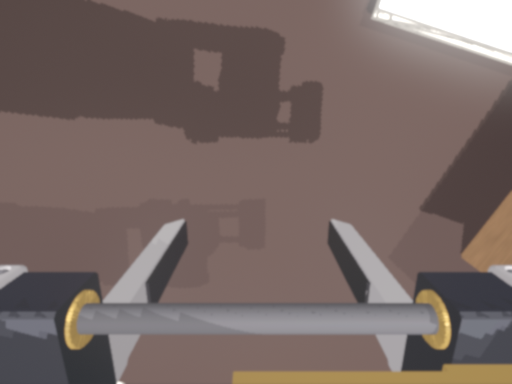

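```bash
cat > h.py <<'E'
import numpy as np,cv2
from station import get_obs,cams
def ray(n,uv,z,c=None):
    c=c or cams.calibration(n);K=np.array(c["K"]);T=np.array(c["T"])
    uv=np.atleast_2d(uv).astype(float)
    d=np.c_[(uv[:,0]-K[0,2])/K[0,0],-(uv[:,1]-K[1,2])/K[1,1],-np.ones(len(uv))]@T[:3,:3].T
    t=(z-T[2,3])/d[:,2]
    return T[:3,3]+d*t[:,None]
def proj(n,P,c=None):
    c=c or cams.calibration(n);K=np.array(c["K"]);T=np.array(c["T"])
    q=(np.atleast_2d(P)-T[:3,3])@T[:3,:3]
    return np.c_[K[0,0]*q[:,0]/-q[:,2]+K[0,2],K[1,1]*-q[:,1]/-q[:,2]+K[1,2]]
E
python3 - <<'E'
from h import *
im=cv2.imread("pics/top0.png")
a=cv2.resize(im[145:205,105:215],None,fx=7,fy=7,interpolation=cv2.INTER_CUBIC);cv2.imwrite("pics/cw.png",a)
a=cv2.resize(im[85:225,260:335],None,fx=4,fy=4,interpolation=cv2.INTER_CUBIC)
s=cv2.imread("pics/scene0.png")
b=cv2.resize(s[150:290,180:250],None,fx=4,fy=4,interpolation=cv2.INTER_CUBIC)
cv2.imwrite("pics/cp.png",np.hstack([a,b[:560]]))
h=cv2.cvtColor(im,cv2.COLOR_BGR2HSV)
m=cv2.inRange(h,(5,60,90),(20,255,255))
cs,_=cv2.findContours(m,0,2)
for c in cs:
    if cv2.contourArea(c)>200:
        r=cv2.minAreaRect(c);print(r,np.round(cv2.boxPoints(r),1).tolist());print(np.round(ray("top",cv2.boxPoints(r),0.0),3)[:,:2].tolist())
E
```

```text
((119.11766815185547, 262.9706115722656), (21.343135833740234, 95.31649017333984), 75.96376037597656) [[70.30000305175781, 264.20001220703125], [162.8000030517578, 241.10000610351562], [167.89999389648438, 261.79998779296875], [75.5, 284.8999938964844]]
[[0.35, 0.427], [0.405, 0.199], [0.354, 0.186], [0.3, 0.413]]
((156.6573944091797, 176.16885375976562), (17.235210418701172, 77.4725570678711), 76.75948333740234) [[117.0, 176.6999969482422], [192.39999389648438, 158.89999389648438], [196.3000030517578, 175.6999969482422], [120.9000015258789, 193.39999389648438]]
[[0.566, 0.315], [0.609, 0.126], [0.567, 0.116], [0.524, 0.304]]
```

View pics/cw.png

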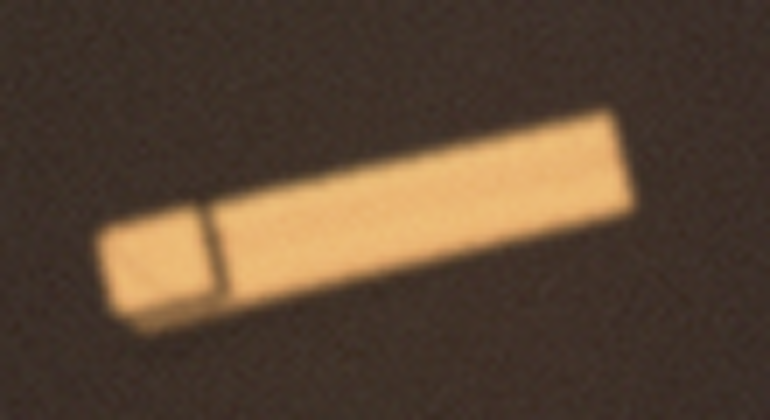

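View pics/cp.png

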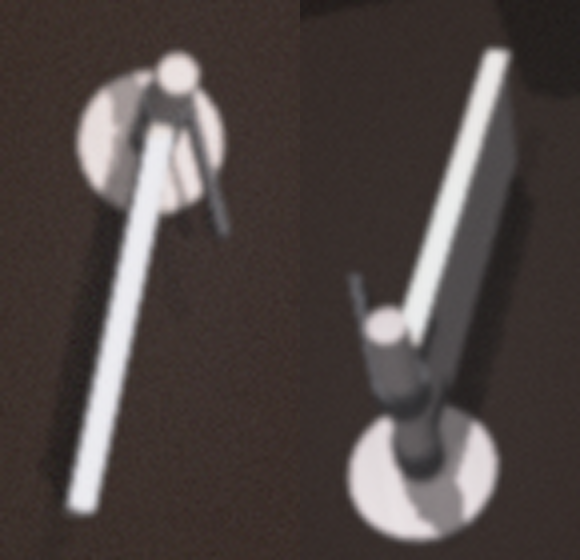

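```bash
python3 - <<'E'
from h import *
def two(a,b):
    O=[];D=[]
    for n,uv in(("top",a),("scene",b)):
        p=ray(n,uv,0)[0];q=ray(n,uv,.3)[0];O.append(p);D.append((q-p)/np.linalg.norm(q-p))
    M=np.c_[D[0],-D[1]];t=np.linalg.lstsq(M,O[1]-O[0],rcond=None)[0]
    p=O[0]+t[0]*D[0];q=O[1]+t[1]*D[1];return np.round((p+q)/2,4),np.linalg.norm(p-q).round(4)
n=ray("top",[194,167.4],.003)[0];h=ray("top",[127.3,182.3],.05)[0]
print("nose",n,"heel",h,np.linalg.norm((n-h)[:2]),np.arctan2(*(n-h)[1::-1]))
ht=ray("top",[304.3,103],.175)[0];f=ray("top",[297.3,119.8],.008)[0];print("post",ht,f)
print("scene post",ray("scene",[180+21.4,150+81.2],.175),ray("scene",[180+30.7,150+118],.008))
e=ray("top",[280.5,212.8],.125)[0];g=ray("top",[299.4,117.3],.125)[0]
print("panel",e,g,np.linalg.norm(e-g),np.arctan2(*(e-g)[1::-1]),np.linalg.norm((e-f)[:2]),np.linalg.norm((e-ht)[:2]))
print("panel end two",two([280.5,212.8],[180+49,150+12.7]))
print("brk end",two([316,143.5],[193.6,218.6]))
for z in(.05,.08,.1,.125):
  p=ray("top",[[307,113.5],[316,143.5]],z);print("brk",z,p.round(4).tolist(),np.arctan2(*(p[1]-p[0])[1::-1]))
im=cv2.imread("pics/scene0.png");cv2.imwrite("pics/cp2.png",cv2.resize(im[205:285,170:240],None,fx=7,fy=7,interpolation=cv2.INTER_CUBIC))
im=cv2.imread("pics/top0.png");cv2.imwrite("pics/cp3.png",cv2.resize(im[90:155,270:330],None,fx=9,fy=9,interpolation=cv2.INTER_CUBIC))
for nm,uv,z in(("jar",[182,105],.085),("jar0",[185,110],.04),("tape",[109,105],.03),("bowl",[399.5,221.5],.045)):print(nm,ray("top",uv,z))
E
```

```text
nose [0.58722205 0.12184918 0.003     ] heel [0.54682291 0.27570109 0.05      ] 0.1590676008058791 -1.3140088946679795
post [ 0.70352905 -0.1380564   0.175     ] [ 0.70428033 -0.13761877  0.008     ]
scene post [[ 0.70439407 -0.13405907  0.175     ]] [[ 0.70697016 -0.13326557  0.008     ]]
panel [ 0.46783774 -0.08591748  0.125     ] [ 0.68367911 -0.13172288  0.125     ] 0.22064821328245146 2.9324771700425405 0.24202917524010195 0.24138943663053036
panel end two (array([ 0.4678, -0.0836,  0.1257]), np.float64(0.0045))
brk end (array([ 0.6262, -0.1681,  0.1074]), np.float64(0.0048))
brk 0.05 [[0.7101, -0.1575, 0.05], [0.6365, -0.1779, 0.05]] -2.8715294675065506
brk 0.08 [[0.703, -0.1542, 0.08], [0.6312, -0.174, 0.08]] -2.871529467506551
brk 0.1 [[0.6982, -0.1519, 0.1], [0.6277, -0.1714, 0.1]] -2.871529467506551
brk 0.125 [[0.6923, -0.1491, 0.125], [0.6233, -0.1682, 0.125]] -2.871529467506551
jar [[0.72474881 0.1400479  0.085     ]]
jar0 [[0.72387718 0.13930077 0.04      ]]
tape [[0.74057214 0.32791559 0.03      ]]
bowl [[ 0.44688843 -0.3747554   0.045     ]]
```

View pics/cp2.png

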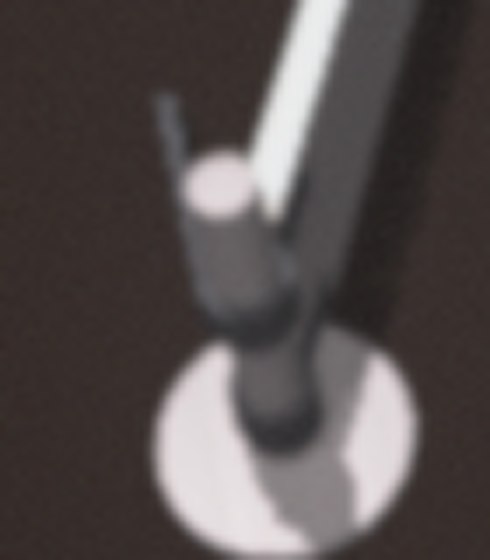

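View pics/cp3.png

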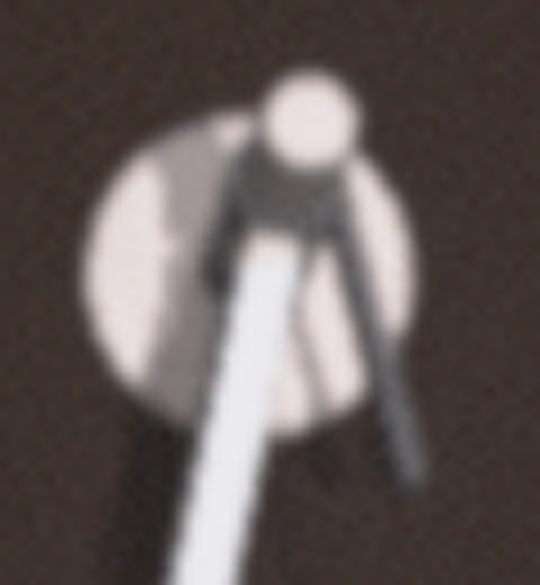

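The candidates in the top view are the turquoise wedge (222,270), the large wooden wedge (120,262) and the small wooden wedge (157,176). By the description I want the small wooden one. The crop shows its heel block at (127,182) and nose at (194,167). Measured heel-to-nose distance is 159 mm against 158 mm expected. The post is at (0.704,-0.138) with yaw of about 0.27, and the panel is at about 0.48 rad. The wedge already points along the post's -y.

Request:
step_arm([
  {"grip": -1, "slide": [-0.028, 0, 0.027]},
  {"grip": -1, "slide": [-0.028, 0, 0.027]},
  {"grip": -1, "slide": [-0.028, 0, 0.027]},
  {"grip": -1, "slide": [-0.028, 0, 0.027]},
  {"grip": -1, "slide": [-0.028, 0, 0.027]},
  {"grip": -1, "slide": [-0.028, 0, 0.027]},
  {"grip": -1, "slide": [-0.028, 0, 0.027]},
  {"grip": -1, "slide": [-0.028, 0, 0.027]},
  {"grip": -1, "slide": [-0.028, 0, 0.027]},
  {"grip": -1, "slide": [-0.028, 0, 0.027]},
  {"grip": -1, "slide": [-0.028, 0, 0.027]},
  {"grip": -1, "slide": [-0.028, 0, 0.027]},
  {"grip": -1, "slide": [-0.028, 0, 0.027]},
  {"grip": -1, "slide": [-0.028, 0, 0.027]},
  {"grip": -1, "slide": [-0.028, 0, 0.027]},
  {"grip": -1, "slide": [-0.028, 0, 0.027]},
  {"grip": -1, "slide": [-0.028, 0, 0.027]},
  {"grip": -1, "slide": [-0.028, 0, 0.027]},
  {"grip": -1, "slide": [-0.028, 0, 0.027]},
  {"grip": -1, "slide": [-0.028, 0, 0.027]},
])

```text
schema error: expected keys grip, slide, spin
```

Request:
step_arm([
  {"grip": -1, "slide": [0, 0, 0], "spin": -7.16},
  {"grip": -1, "slide": [0, 0, 0], "spin": -7.16},
  {"grip": -1, "slide": [0, 0, 0], "spin": -7.16},
  {"grip": -1, "slide": [0, 0, 0], "spin": -7.16},
  {"grip": -1, "slide": [0, 0, 0], "spin": -7.16},
  {"grip": -1, "slide": [0, 0, 0], "spin": -7.16},
  {"grip": -1, "slide": [0, 0, 0], "spin": -7.16},
  {"grip": -1, "slide": [0, 0, 0], "spin": -7.16},
  {"grip": -1, "slide": [0, 0, 0], "spin": -7.16},
  {"grip": -1, "slide": [0, 0, 0], "spin": -7.16},
  {"grip": -1, "slide": [0, 0, 0], "spin": -7.16},
  {"grip": -1, "slide": [0, 0, 0], "spin": -7.16},
  {"grip": -1, "slide": [0, 0, 0], "spin": 0},
  {"grip": -1, "slide": [0, 0, 0], "spin": 0},
])

```text
time_s: 1.32
ee_pos: [0.1771, -0.5206, 0.2053]
eef_rot: [-1.57, -0.0, 0.253]
force: [-0.1, -0.4, 0.1]
grip_width: 0.0941
```

```bash
cat >> h.py <<'E'
from scipy.spatial.transform import Rotation as Ro
def totool(target):
    o=get_obs();R=Ro.from_euler("xyz",o["eef_rot"]).as_matrix()
    return (R.T@(np.array(target)-o["ee_pos"])).round(4)
E
python3 - <<'E'
from h import *
o=get_obs();print(o["time_s"],o["ee_pos"],o["eef_rot"],o["force"],o["qpos"])
c=cams.calibration("wrist");im=cams.camera("wrist");cv2.imwrite("pics/w1.png",im)
import pickle;pickle.dump(c,open("w1.pkl","wb"))
print(totool([.547,.2757,.2]),proj("wrist",[.547,.2757,.05],c))
E
```

```text
1.3167 [ 0.17706416 -0.52062029  0.20526361] [-1.57041170e+00 -4.34072607e-05  2.52593251e-01] [-0.12355265 -0.36727777  0.06730985] [-1.30959516e+00  3.00082232e-01  1.52119362e+00  4.82164740e-05
  1.32070104e+00 -1.56220036e+00]
[0.5568 0.0055 0.679 ] [[ 1284.3828953  -1037.86116122]]
```

View pics/w1.png

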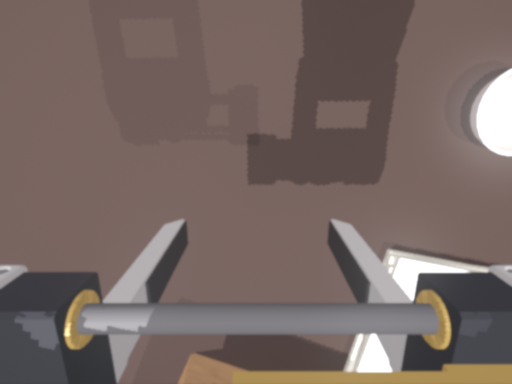

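The wrist view shows only the counter, because the first move was refused (the spin key is required). The turn is done, so I'll translate now.

Request:
step_arm([
  {"grip": -1, "slide": [0.026, 0, 0.031], "spin": 0},
  {"grip": -1, "slide": [0.026, 0, 0.031], "spin": 0},
  {"grip": -1, "slide": [0.026, 0, 0.031], "spin": 0},
  {"grip": -1, "slide": [0.026, 0, 0.031], "spin": 0},
  {"grip": -1, "slide": [0.026, 0, 0.031], "spin": 0},
  {"grip": -1, "slide": [0.026, 0, 0.031], "spin": 0},
  {"grip": -1, "slide": [0.026, 0, 0.031], "spin": 0},
  {"grip": -1, "slide": [0.026, 0, 0.031], "spin": 0},
  {"grip": -1, "slide": [0.026, 0, 0.031], "spin": 0},
  {"grip": -1, "slide": [0.026, 0, 0.031], "spin": 0},
  {"grip": -1, "slide": [0.026, 0, 0.031], "spin": 0},
  {"grip": -1, "slide": [0.026, 0, 0.031], "spin": 0},
  {"grip": -1, "slide": [0.026, 0, 0.031], "spin": 0},
  {"grip": -1, "slide": [0.026, 0, 0.031], "spin": 0},
  {"grip": -1, "slide": [0.026, 0, 0.031], "spin": 0},
  {"grip": -1, "slide": [0.026, 0, 0.031], "spin": 0},
  {"grip": -1, "slide": [0.026, 0, 0.031], "spin": 0},
  {"grip": -1, "slide": [0.026, 0, 0.031], "spin": 0},
  {"grip": -1, "slide": [0, 0, 0], "spin": 0},
  {"grip": -1, "slide": [0, 0, 0], "spin": 0},
])

```text
time_s: 3.03
ee_pos: [0.4881, 0.1391, 0.2048]
eef_rot: [-1.571, 0.001, 0.256]
force: [0.2, 0.3, 0.3]
grip_width: 0.094
```

```bash
python3 - <<'E'
from h import *
o=get_obs();print(o["time_s"],o["ee_pos"],o["eef_rot"],o["force"],o["qpos"])
print(totool([.547,.2757,.2]))
E
```

```text
3.0333 [0.48811349 0.13913787 0.2047717 ] [-1.57075523e+00  1.21520040e-03  2.56043109e-01] [0.22131057 0.3203228  0.31357581] [ 2.05525613e-01  2.06608489e-01  1.63940543e+00 -2.11035294e-05
  1.29679446e+00 -5.05117479e-02]
[0.0916 0.0047 0.1172]
```

Request:
step_arm([
  {"grip": -1, "slide": [0.023, 0, 0.029], "spin": 0},
  {"grip": -1, "slide": [0.023, 0, 0.029], "spin": 0},
  {"grip": -1, "slide": [0.023, 0, 0.029], "spin": 0},
  {"grip": -1, "slide": [0.023, 0, 0.03], "spin": 0},
  {"grip": -1, "slide": [0, 0, 0], "spin": 0},
  {"grip": -1, "slide": [0, 0, 0], "spin": 0},
])

```text
time_s: 3.53
ee_pos: [0.5474, 0.2742, 0.2047]
eef_rot: [-1.571, 0.001, 0.255]
force: [0.8, -0.7, 0.4]
grip_width: 0.0943
```

```bash
python3 - <<'E'
from h import *
o=get_obs();print(o["time_s"],o["ee_pos"],o["eef_rot"],o["force"])
c=cams.calibration("wrist");im=cams.camera("wrist");cv2.imwrite("pics/w2.png",im)
import pickle;pickle.dump(c,open("w2.pkl","wb"))
print(totool([.547,.2757,.05]),proj("wrist",[[.547,.2757,.05],[.587,.122,.003]],c))
h=cv2.cvtColor(im,cv2.COLOR_BGR2HSV)
E
```

```text
3.5333 [0.54742174 0.27421788 0.20469932] [-1.57111319e+00  1.22601747e-03  2.55262493e-01] [ 0.80790154 -0.68654905  0.38486355]
[0.0004 0.1551 0.0024] [[257.68206309 176.5266327 ]
 [257.51995666 273.34512095]]
```

View pics/w2.png

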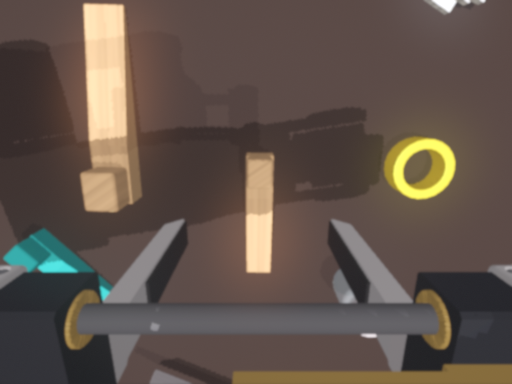

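The wrist view has the small wedge's heel at about (258,172) and its nose at (258,272). The predictions were (257.7,176) and (257.5,273), so they agree. I'll descend after checking the neighbours for clearance.

Request:
step_arm([
  {"grip": -1, "slide": [0, 0.04, 0.001], "spin": 0},
  {"grip": -1, "slide": [0, 0.04, 0.001], "spin": 0},
  {"grip": -1, "slide": [0, 0.04, 0], "spin": 0},
  {"grip": -1, "slide": [0, 0.035, 0], "spin": 0},
  {"grip": -1, "slide": [0, 0.02, 0], "spin": 0},
  {"grip": -1, "slide": [0, 0.013, 0], "spin": 0},
  {"grip": -1, "slide": [0, 0, 0], "spin": 0},
  {"grip": -1, "slide": [0, 0, 0], "spin": 0},
])

```text
time_s: 4.25
ee_pos: [0.5474, 0.2755, 0.0186]
eef_rot: [-1.571, -0.001, 0.255]
force: [0.3, -0.2, 1.2]
grip_width: 0.0938
```

```bash
python3 - <<'E'
from h import *
o=get_obs();print(o["time_s"],o["ee_pos"],o["eef_rot"],o["force"],o["grip_width"])
im=cv2.imread("pics/top0.png");h=cv2.cvtColor(im,cv2.COLOR_BGR2HSV)
c,s=np.cos(.27),np.sin(.27)
def post(p): d=p[:,:2]-[.704,-.137]; return np.c_[d@[c,s],d@[-s,c]].round(3).tolist()
for nm,lo,hi in(("turq",(80,80,60),(100,255,255)),("wood",(5,60,90),(20,255,255))):
  cs,_=cv2.findContours(cv2.inRange(h,lo,hi),0,2)
  for k in cs:
    if cv2.contourArea(k)>200:
      b=cv2.boxPoints(cv2.minAreaRect(k));print(nm,post(ray("top",b,0)),post(ray("top",b,.05)))
E
```

```text
4.25 [0.54742089 0.27552719 0.01863547] [-1.57065796e+00 -8.80537281e-04  2.55098354e-01] [ 0.34602369 -0.15490774  1.21090677] 0.09377246722155204
turq [[-0.353, 0.365], [-0.229, 0.222], [-0.26, 0.196], [-0.382, 0.339]] [[-0.348, 0.358], [-0.23, 0.22], [-0.259, 0.195], [-0.376, 0.333]]
wood [[-0.19, 0.638], [-0.199, 0.404], [-0.251, 0.405], [-0.243, 0.638]] [[-0.192, 0.619], [-0.2, 0.395], [-0.25, 0.396], [-0.242, 0.619]]
wood [[-0.012, 0.472], [-0.021, 0.279], [-0.065, 0.281], [-0.056, 0.473]] [[-0.021, 0.46], [-0.03, 0.275], [-0.072, 0.277], [-0.063, 0.461]]
```

Request:
step_arm([
  {"grip": 0.8, "slide": [0, 0, 0], "spin": 0},
  {"grip": 0.8, "slide": [0, 0, 0], "spin": 0},
  {"grip": 0.8, "slide": [0, 0, 0], "spin": 0},
  {"grip": 0.8, "slide": [0, 0, 0], "spin": 0},
  {"grip": 0.8, "slide": [0, 0, 0], "spin": 0},
  {"grip": 0.8, "slide": [0, 0, 0], "spin": 0},
  {"grip": 0.8, "slide": [0, 0, 0], "spin": 0},
  {"grip": 0.8, "slide": [0, 0, 0], "spin": 0},
], force=20)

```text
time_s: 4.92
ee_pos: [0.5469, 0.2763, 0.0175]
eef_rot: [-1.571, -0.0, 0.257]
force: [-0.4, 0.6, -0.7]
grip_width: 0.0439
```

Request:
step_arm([
  {"grip": 0.8, "slide": [0, 0, 0], "spin": 0},
  {"grip": 0.8, "slide": [0, 0, 0], "spin": 0},
  {"grip": 0.8, "slide": [0, 0, 0], "spin": 0},
  {"grip": 0.8, "slide": [0, 0, 0], "spin": 0},
  {"grip": 0.8, "slide": [0, 0, 0], "spin": 0},
  {"grip": 0.8, "slide": [0, 0, 0], "spin": 0},
])

```text
time_s: 5.42
ee_pos: [0.5469, 0.2763, 0.0174]
eef_rot: [-1.571, -0.0, 0.257]
force: [0.1, 0.1, 0.4]
grip_width: 0.0339
```

Request:
step_arm([
  {"grip": 0.8, "slide": [0, 0, 0], "spin": 0},
  {"grip": 0.8, "slide": [0, 0, 0], "spin": 0},
  {"grip": 0.8, "slide": [0, 0, 0], "spin": 0},
])

```text
time_s: 5.67
ee_pos: [0.5469, 0.2762, 0.0174]
eef_rot: [-1.571, 0.0, 0.257]
force: [-0.7, 0.4, -0.3]
grip_width: 0.0337
```

```bash
python3 - <<'E'
from h import *
c=cams.calibration("wrist");im=cams.camera("wrist");cv2.imwrite("pics/w3.png",im)
E
```

```text
(no output)
```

View pics/w3.png

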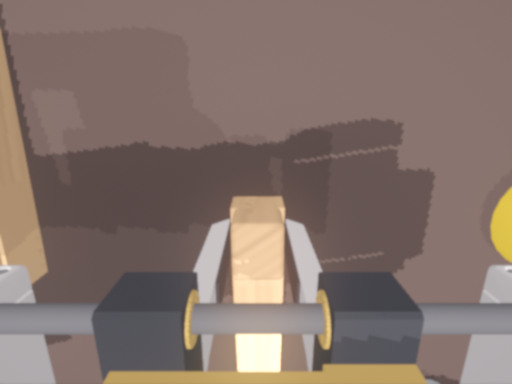

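The wedge lies between the fingers (heel block at about (258,205)–(258,275)). The opening of 33.7 mm shows the tips are on the 34 mm base rather than the 30 mm heel, so I'll regrasp 10 mm higher.

Request:
step_arm([
  {"grip": 0.0, "slide": [0, 0, 0], "spin": 0},
  {"grip": 0.0, "slide": [0, 0, 0], "spin": 0},
  {"grip": 0.0, "slide": [0, -0.005, 0], "spin": 0},
  {"grip": 0.0, "slide": [0, -0.005, 0], "spin": 0},
  {"grip": 0.8, "slide": [0, 0, 0], "spin": 0},
  {"grip": 0.8, "slide": [0, 0, 0], "spin": 0},
  {"grip": 0.8, "slide": [0, 0, 0], "spin": 0},
  {"grip": 0.8, "slide": [0, 0, 0], "spin": 0},
  {"grip": 0.8, "slide": [0, 0, 0], "spin": 0},
  {"grip": 0.8, "slide": [0, 0, 0], "spin": 0},
  {"grip": 0.8, "slide": [0, 0, 0], "spin": 0},
  {"grip": 0.8, "slide": [0, 0, 0], "spin": 0},
], force=20)

```text
time_s: 6.72
ee_pos: [0.547, 0.2762, 0.0275]
eef_rot: [-1.571, -0.0, 0.257]
force: [-0.9, -0.8, 3.5]
grip_width: 0.03
```

Request:
step_arm([
  {"grip": 0.8, "slide": [0, -0.003, 0], "spin": 0},
  {"grip": 0.8, "slide": [-0.0114, 0, -0.017], "spin": 0},
  {"grip": 0.8, "slide": [-0.0114, 0, -0.017], "spin": 0},
  {"grip": 0.8, "slide": [-0.0114, 0, -0.017], "spin": 0},
  {"grip": 0.8, "slide": [-0.0114, 0, -0.017], "spin": 0},
  {"grip": 0.8, "slide": [-0.0114, 0, -0.017], "spin": 0},
  {"grip": 0.8, "slide": [-0.0114, 0, -0.017], "spin": 0},
  {"grip": 0.8, "slide": [-0.0114, 0, -0.017], "spin": 0},
  {"grip": 0.8, "slide": [-0.0114, 0, -0.017], "spin": 0},
  {"grip": 0.8, "slide": [-0.0114, 0, -0.017], "spin": 0},
  {"grip": 0.8, "slide": [-0.0114, 0, -0.017], "spin": -0.7},
  {"grip": 0.8, "slide": [0, 0, 0], "spin": 0},
  {"grip": 0.8, "slide": [0, 0.003, 0], "spin": 0},
  {"grip": 0.8, "slide": [0, 0, 0], "spin": 0},
])

```text
time_s: 7.88
ee_pos: [0.4802, 0.0831, 0.0274]
eef_rot: [-1.571, -0.0, 0.268]
force: [-0.5, 0.3, -0.7]
grip_width: 0.0298
```

```bash
python3 - <<'E'
from h import *
o=get_obs();print(o["time_s"],o["ee_pos"],o["eef_rot"],o["force"],o["grip_width"])
cv2.imwrite("pics/s4.png",cams.camera("scene"));
im=cams.camera("top");cv2.imwrite("pics/t4.png",im)
cv2.imwrite("pics/t4c.png",cv2.resize(im[90:300,150:340],None,fx=2.8,fy=2.8))
E
```

```text
7.8833 [0.4801825  0.08311839 0.02744243] [-1.57105392e+00 -3.97856731e-04  2.68415482e-01] [-0.47589879  0.33688008 -0.70086751] 0.029790983044700566
```

View pics/t4c.png

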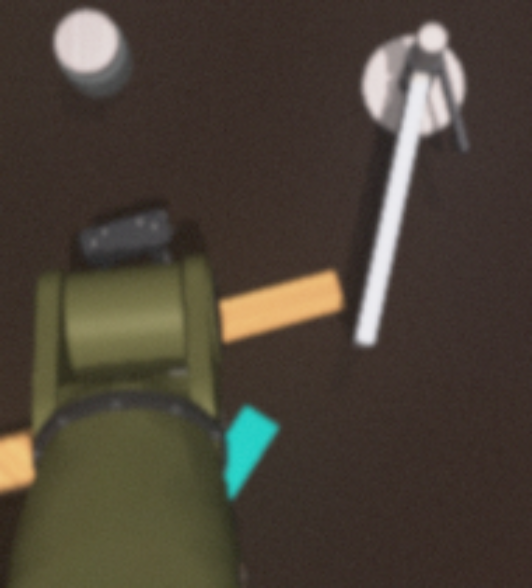

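View pics/s4.png

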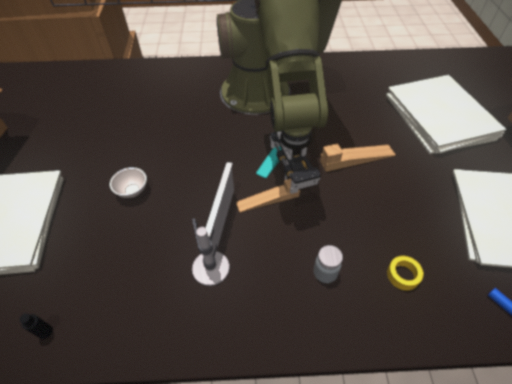

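The top crop shows the wedge nose at (337,290), pointing at the panel's free half with a clear run. The turquoise and large wedges are clear of it. I'll advance slowly.

Request:
step_arm([
  {"grip": 0.8, "slide": [0, 0, -0.005], "spin": 0},
  {"grip": 0.8, "slide": [0, 0, -0.005], "spin": 0},
  {"grip": 0.8, "slide": [0, 0, -0.005], "spin": 0},
  {"grip": 0.8, "slide": [0, 0, -0.005], "spin": 0},
  {"grip": 0.8, "slide": [0, 0, -0.005], "spin": 0},
  {"grip": 0.8, "slide": [0, 0, -0.005], "spin": 0},
  {"grip": 0.8, "slide": [0, 0, -0.005], "spin": 0},
  {"grip": 0.8, "slide": [0, 0, -0.005], "spin": 0},
  {"grip": 0.8, "slide": [0, 0, -0.005], "spin": 0},
  {"grip": 0.8, "slide": [0, 0, -0.005], "spin": 0},
  {"grip": 0.8, "slide": [0, 0, -0.005], "spin": 0},
  {"grip": 0.8, "slide": [0, 0, -0.005], "spin": 0},
  {"grip": 0.8, "slide": [0, 0, -0.005], "spin": 0},
  {"grip": 0.8, "slide": [0, 0, -0.005], "spin": 0},
  {"grip": 0.8, "slide": [0, 0, -0.005], "spin": 0},
  {"grip": 0.8, "slide": [0, 0, -0.005], "spin": 0},
  {"grip": 0.8, "slide": [0, 0, -0.005], "spin": 0},
  {"grip": 0.8, "slide": [0, 0, -0.005], "spin": 0},
])

```text
time_s: 9.48
ee_pos: [0.5038, -0.0044, 0.0274]
eef_rot: [-1.571, 0.0, 0.269]
force: [-0.7, 1.0, -0.7]
grip_width: 0.0301
```

```bash
python3 - <<'E'
from h import *
o=get_obs();print(o["time_s"],o["ee_pos"],o["eef_rot"],o["force"],o["moment"],o["grip_width"])
im=cams.camera("scene");a=cv2.resize(im[120:290,150:340],None,fx=3,fy=3)
cv2.imwrite("pics/s5.png",a)
im=cams.camera("top");cv2.imwrite("pics/t5.png",im)
cv2.imwrite("pics/t5c.png",cv2.resize(im[90:300,150:340],None,fx=2.8,fy=2.8))
E
```

```text
9.4833 [ 0.50380717 -0.00437899  0.02742841] [-1.57078241e+00  7.89962972e-05  2.68805334e-01] [-0.73097258  0.99893689 -0.74672764] [ 0.23656373 -0.08582028  0.01350838] 0.030121306300994004
```

View pics/t5c.png

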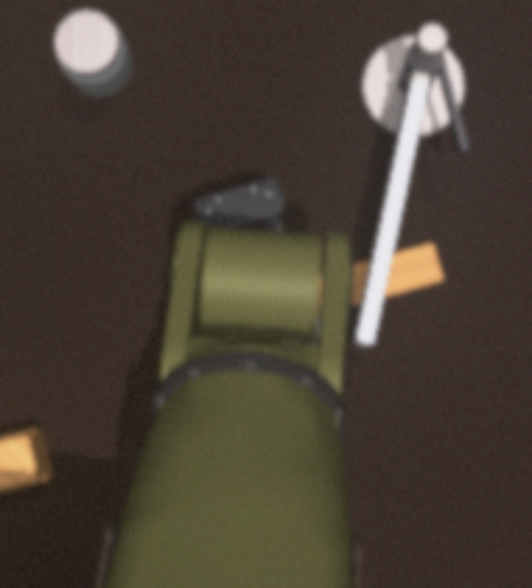

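View pics/s5.png

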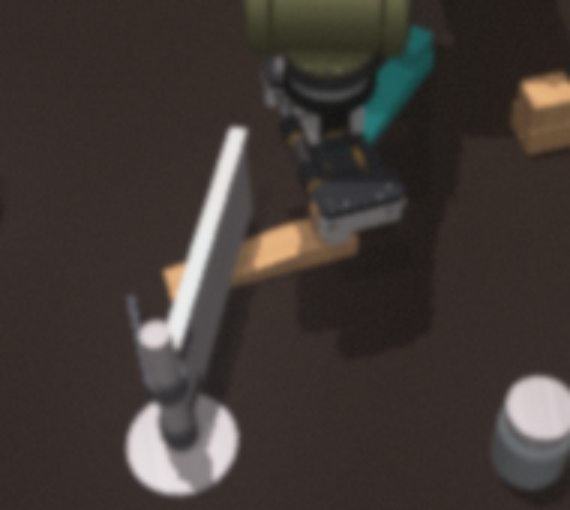

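The top and scene crops show the nose already through under the panel, which has not moved yet. The force is about 1 N. I'll continue.

Request:
step_arm([
  {"grip": 0.8, "slide": [0, 0, -0.004], "spin": 0},
  {"grip": 0.8, "slide": [0, 0, -0.004], "spin": 0},
  {"grip": 0.8, "slide": [0, 0, -0.004], "spin": 0},
  {"grip": 0.8, "slide": [0, 0, -0.004], "spin": 0},
  {"grip": 0.8, "slide": [0, 0, -0.004], "spin": 0},
  {"grip": 0.8, "slide": [0, 0, -0.004], "spin": 0},
  {"grip": 0.8, "slide": [0, 0, -0.004], "spin": 0},
  {"grip": 0.8, "slide": [0, 0, -0.004], "spin": 0},
  {"grip": 0.8, "slide": [0, 0, -0.004], "spin": 0},
  {"grip": 0.8, "slide": [0, 0, -0.004], "spin": 0},
  {"grip": 0.8, "slide": [0, 0, 0], "spin": 0},
])

```text
time_s: 10.5
ee_pos: [0.5146, -0.0433, 0.0274]
eef_rot: [-1.571, -0.0, 0.268]
force: [0.5, -2.0, -1.5]
grip_width: 0.0301
```

```bash
python3 - <<'E'
from h import *
o=get_obs();print(o["time_s"],o["ee_pos"],o["eef_rot"],o["force"],o["moment"],o["grip_width"])
im=cams.camera("scene");a=cv2.resize(im[120:290,150:340],None,fx=3,fy=3)
b=cams.camera("top");b=cv2.resize(b[90:260,240:340],None,fx=3,fy=3)
cv2.imwrite("pics/s6.png",cv2.resize(np.hstack([a,b]),None,fx=.9,fy=.9))
E
```

```text
10.5 [ 0.51458172 -0.0433358   0.02743285] [-1.57137807e+00 -1.87937113e-04  2.68418673e-01] [ 0.52778832 -1.95261169 -1.48907494] [-0.24715826 -0.10195795  0.02307655] 0.030062929362318178
```

View pics/s6.png

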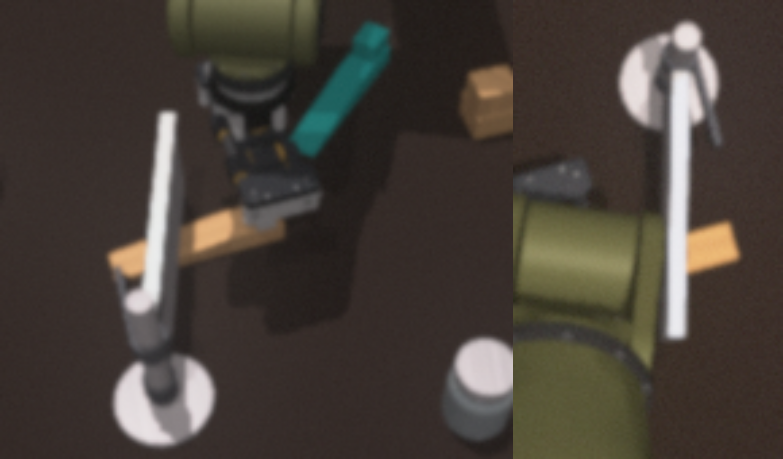

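The panel has swung to about 0.25 rad, with the nose well past it. I'll keep going in finer steps.

Request:
step_arm([
  {"grip": 0.8, "slide": [0, 0, -0.003], "spin": 0},
  {"grip": 0.8, "slide": [0, 0, -0.003], "spin": 0},
  {"grip": 0.8, "slide": [0, 0, -0.003], "spin": 0},
  {"grip": 0.8, "slide": [0, 0, -0.003], "spin": 0},
  {"grip": 0.8, "slide": [0, 0, -0.003], "spin": 0},
  {"grip": 0.8, "slide": [0, 0, -0.003], "spin": 0},
  {"grip": 0.8, "slide": [0, 0, -0.003], "spin": 0},
  {"grip": 0.8, "slide": [0, 0, -0.003], "spin": 0},
  {"grip": 0.8, "slide": [0, 0, 0], "spin": 0},
])

```text
time_s: 11.35
ee_pos: [0.5209, -0.0663, 0.0274]
eef_rot: [-1.571, -0.0, 0.269]
force: [-0.7, -3.3, 0.3]
grip_width: 0.0298
```

```bash
python3 - <<'E'
from h import *
o=get_obs();print(o["time_s"],o["ee_pos"],o["eef_rot"],o["force"],o["moment"],o["grip_width"])
im=cams.camera("scene");a=cv2.resize(im[120:290,150:340],None,fx=3,fy=3)
b=cams.camera("top");b=cv2.resize(b[90:260,240:340],None,fx=3,fy=3)
cv2.imwrite("pics/s7.png",cv2.resize(np.hstack([a,b]),None,fx=.9,fy=.9))
E
```

```text
11.35 [ 0.52086181 -0.06627256  0.02744622] [-1.57125583e+00 -5.93641061e-05  2.68534333e-01] [-0.67135162 -3.26378002  0.32122509] [-0.4067945   0.11724675 -0.1457875 ] 0.029844663271955552
```

View pics/s7.png

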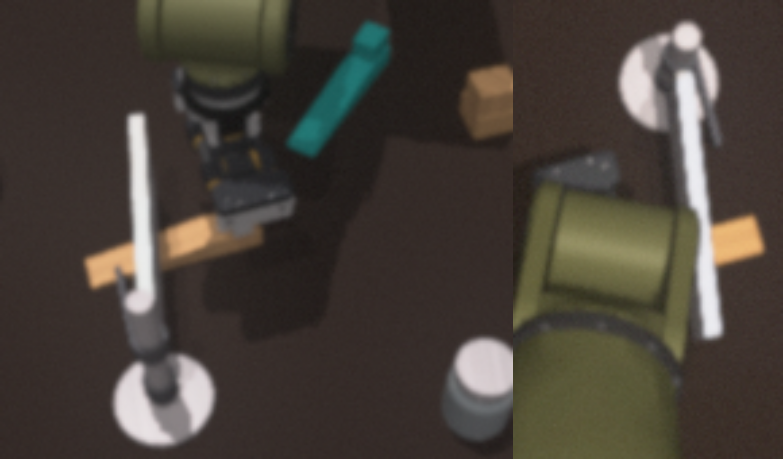

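Request:
step_arm([
  {"grip": 0.8, "slide": [0, 0, -0.002], "spin": 0},
  {"grip": 0.8, "slide": [0, 0, -0.002], "spin": 0},
  {"grip": 0.8, "slide": [0, 0, -0.002], "spin": 0},
  {"grip": 0.8, "slide": [0, 0, -0.002], "spin": 0},
  {"grip": 0.8, "slide": [0, 0, 0], "spin": 0},
])

```text
time_s: 11.87
ee_pos: [0.5229, -0.0736, 0.0274]
eef_rot: [-1.571, -0.0, 0.269]
force: [-2.1, 1.5, -0.2]
grip_width: 0.0297
```

```bash
python3 - <<'E'
from h import *
o=get_obs();print(o["time_s"],o["ee_pos"],o["eef_rot"],o["force"],o["moment"],o["grip_width"])
im=cams.camera("top");cv2.imwrite("pics/t8.png",im)
b=cv2.resize(im[90:230,250:340],None,fx=4,fy=4);cv2.imwrite("pics/t8c.png",b)
E
```

```text
11.8667 [ 0.52290292 -0.07361847  0.02743658] [-1.57089827e+00 -2.46459363e-06  2.68715016e-01] [-2.10629958  1.53585296 -0.18807338] [ 0.04350926  0.25702546 -0.12394665] 0.029702824676547387
```

View pics/t8c.png

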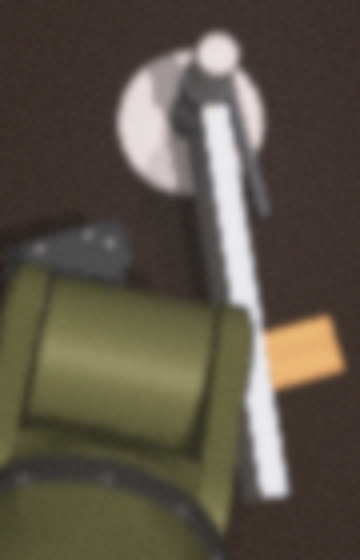

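The panel is near the bracket but not on it, with free end at crop (270,495). I'll average the force and compute the angle.

```bash
cat >> h.py <<'E'
def panel_angle(im):
    h=cv2.cvtColor(im,cv2.COLOR_BGR2HSV)
    m=cv2.inRange(h,(0,0,180),(180,60,255));m[:118]=0;m[225:]=0;m[:,:265]=0;m[:,340:]=0
    n,l,s,ce=cv2.connectedComponentsWithStats(m);k=1+np.argmax(s[1:,4]*(s[1:,1]+s[1:,3]>195))
    pts=np.argwhere(l==k)[:,::-1]; pts=pts[pts[:,1]>150]
    P=ray("top",pts,.125)[:,:2];mu=P.mean(0);d=np.linalg.svd(P-mu,full_matrices=False)[2][0];d*=-np.sign(d[0])
    a=np.arctan2(d[1],d[0]);far=(P-[.704,-.1375])@d
    return a%(2*np.pi),far.max(),mu
def favg(n=4):
    F=[]
    for i in range(n):
        o=get_obs();F.append(np.r_[o["force"],o["moment"]]);im=cams.camera("top")
    R=Ro.from_euler("xyz",o["eef_rot"]).as_matrix()
    F=np.array(F);return "tool-frame mean force",(F[:,:3].mean(0)@R).round(2),"sd",(F[:,:3]@R).std(0).round(2),o["ee_pos"].round(4),o["time_s"],im
E
python3 - <<'E'
from h import *
for f in("top0","t8"):print(f,panel_angle(cv2.imread(f"pics/{f}.png")))
r=favg();print(r[:-1],panel_angle(r[-1]))
E
```

```text
top0 (np.float64(2.915574878817065), np.float64(0.240210490167985), array([ 0.53889423, -0.10008668]))
t8 (np.float64(3.270069903207976), np.float64(0.23988614410666972), array([ 0.53262041, -0.16182839]))
('tool-frame mean force', array([-2.24,  0.42, -0.43]), 'sd', array([0.29, 0.57, 0.74]), array([ 0.5229, -0.0736,  0.0274]), 12.0667) (np.float64(3.270143335955555), np.float64(0.23988641033271413), array([ 0.5330431 , -0.16172115]))
```

Request:
step_arm([
  {"grip": 0.8, "slide": [0, 0, -0.002], "spin": 0},
  {"grip": 0.8, "slide": [0, 0, -0.002], "spin": 0},
  {"grip": 0.8, "slide": [0, 0, -0.002], "spin": 0},
  {"grip": 0.8, "slide": [0, 0, -0.002], "spin": 0},
  {"grip": 0.8, "slide": [0, 0, -0.002], "spin": 0},
  {"grip": 0.8, "slide": [0, 0, -0.002], "spin": 0},
  {"grip": 0.8, "slide": [0, 0, 0], "spin": 0},
])

```text
time_s: 12.7
ee_pos: [0.5261, -0.0852, 0.0274]
eef_rot: [-1.571, -0.0, 0.269]
force: [-2.2, 0.7, 0.7]
grip_width: 0.0298
```

```bash
python3 - <<'E'
from h import *
r=favg(3);print(r[:-1],panel_angle(r[-1]))
E
```

```text
('tool-frame mean force', array([-1.74,  0.45,  0.16]), 'sd', array([0.19, 0.89, 0.86]), array([ 0.5261, -0.0853,  0.0274]), 12.8) (np.float64(3.2975217909760977), np.float64(0.23990789284365535), array([ 0.50446339, -0.17998392]))
```

```bash
python3 - <<'E'
from h import *
im=cams.camera("top");cv2.imwrite("pics/t9.png",im)
b=cv2.resize(im[90:230,250:340],None,fx=4,fy=4)
s=cams.camera("scene");s=cv2.resize(s[150:290,160:270],None,fx=4,fy=4)
cv2.imwrite("pics/t9c.png",np.hstack([b,s]))
E
```

```text
(no output)
```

View pics/t9c.png

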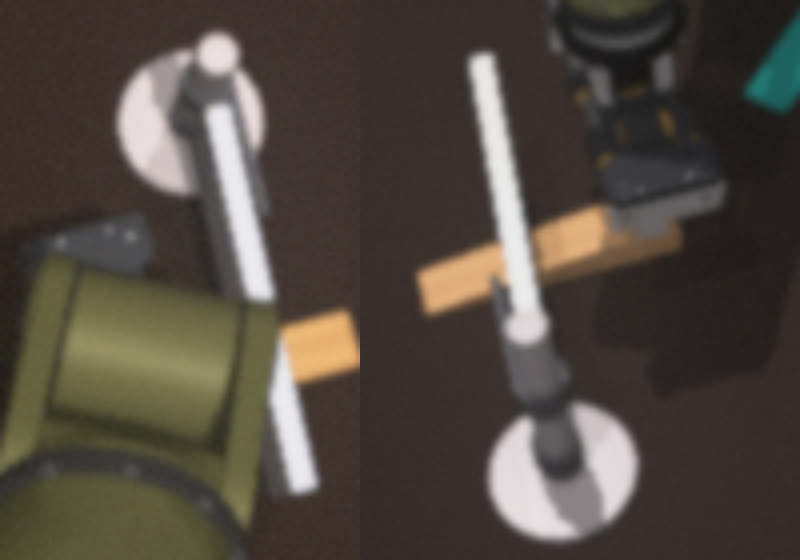

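Request:
step_arm([
  {"grip": 0.8, "slide": [0, 0, -0.002], "spin": 0},
  {"grip": 0.8, "slide": [0, 0, -0.002], "spin": 0},
  {"grip": 0.8, "slide": [0, 0, -0.002], "spin": 0},
  {"grip": 0.8, "slide": [0, 0, 0], "spin": 0},
])

```text
time_s: 13.28
ee_pos: [0.5277, -0.0908, 0.0274]
eef_rot: [-1.571, -0.0, 0.269]
force: [-1.2, 1.2, -0.2]
grip_width: 0.0295
```

```bash
cat >> h.py <<'E'
def rep(tag,n=3):
    r=favg(n);print(r[:-1]);im=r[-1]
    b=cv2.resize(im[90:230,250:340],None,fx=4,fy=4,interpolation=cv2.INTER_CUBIC)
    s=cams.camera("scene");s=cv2.resize(s[150:290,160:270],None,fx=4,fy=4)
    cv2.imwrite(f"pics/{tag}.png",np.hstack([b,s]))
    h=cv2.cvtColor(im,cv2.COLOR_BGR2HSV);m=cv2.inRange(h,(0,0,150),(180,60,255));m[:118]=0;m[225:]=0;m[:,:290]=0;m[:,345:]=0
    # robust: mid columns of white rows where unoccluded (right edge)
    R=[];
    for v in range(120,222):
        x=np.flatnonzero(m[v])
        if len(x)>=2: R.append((v,x.max(),len(x)))
    R=np.array(R);e=R[R[:,2]<=8]
    vmax=R[:,0].max();last=np.flatnonzero(m[vmax-2]);tip=ray("top",[last.mean(),vmax-2],.125)[0,:2]
    d=tip-[.704,-.1375];print("tip",last.mean(),vmax,"ang",np.arctan2(d[1],d[0])%(2*np.pi),np.hypot(*d))
E
python3 -c "
from h import *
rep('r10')"
```

```text
('tool-frame mean force', array([-1.27,  0.63,  1.25]), 'sd', array([0.32, 0.34, 0.45]), array([ 0.5277, -0.0908,  0.0274]), 13.3833)
tip 329.0 211 ang 3.385226638520717 0.235693642263093
```

View pics/r10.png

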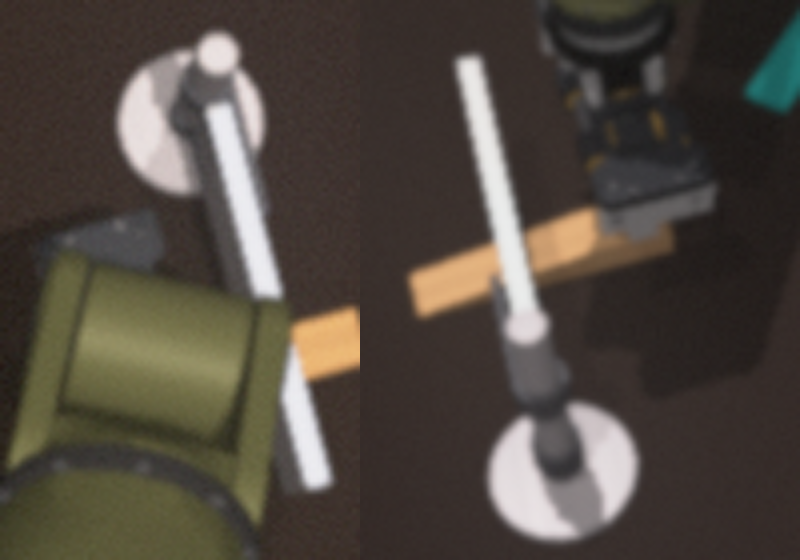

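The panel is almost at the bracket (measured direction 3.385 against about 3.41 estimated for the stop). I'll go in 1 mm steps now.

Request:
step_arm([
  {"grip": 0.8, "slide": [0, 0, -0.001], "spin": 0},
  {"grip": 0.8, "slide": [0, 0, -0.001], "spin": 0},
  {"grip": 0.8, "slide": [0, 0, -0.001], "spin": 0},
  {"grip": 0.8, "slide": [0, 0, 0], "spin": 0},
])

```text
time_s: 13.82
ee_pos: [0.528, -0.0919, 0.0274]
eef_rot: [-1.568, 0.001, 0.269]
force: [-4.7, 14.9, 4.3]
grip_width: 0.0302
```

```bash
python3 -c "
from h import *
rep('r11')"
```

```text
('tool-frame mean force', array([-1.12, -4.63, 15.31]), 'sd', array([0.52, 0.29, 0.25]), array([ 0.528 , -0.092 ,  0.0274]), 13.9167)
tip 329.0 211 ang 3.385226638520717 0.235693642263093
```

The push is now 15.3 N, and the panel direction has not changed since the last step, so it is on its stop. I'll release and see whether the wedge holds.

Request:
step_arm([
  {"grip": 0.1, "slide": [0, 0, 0], "spin": 0},
  {"grip": 0.1, "slide": [0, 0, 0], "spin": 0},
  {"grip": 0.1, "slide": [0, 0, 0], "spin": 0},
  {"grip": 0.1, "slide": [0, 0, 0], "spin": 0},
])

```text
time_s: 14.35
ee_pos: [0.5286, -0.0938, 0.0276]
eef_rot: [-1.571, -0.0, 0.269]
force: [-0.1, -0.1, 0.6]
grip_width: 0.0424
```

```bash
python3 -c "
from h import *
rep('r12')
cv2.imwrite('pics/w12.png',cams.camera('wrist'))"
```

```text
('tool-frame mean force', array([-0.52,  0.17, -0.31]), 'sd', array([0.38, 0.6 , 0.21]), array([ 0.5285, -0.0937,  0.0275]), 14.45)
tip 329.0 211 ang 3.385226638520717 0.235693642263093
```

View pics/r12.png

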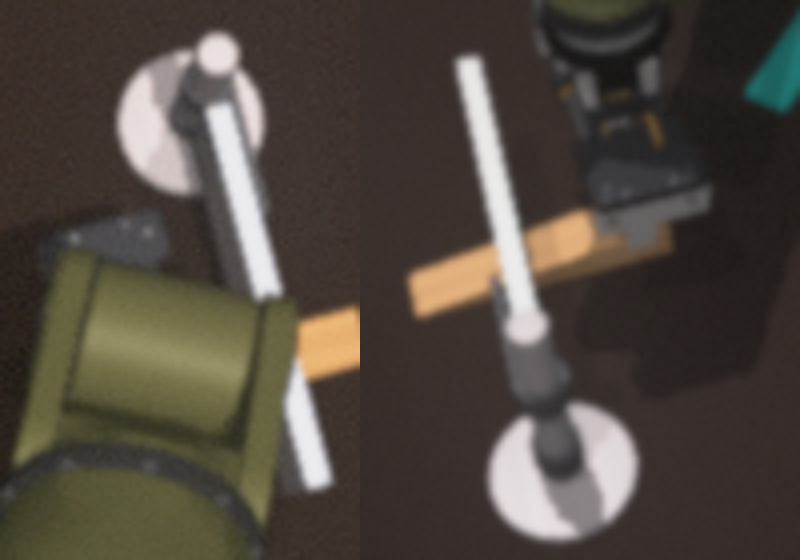

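View pics/w12.png

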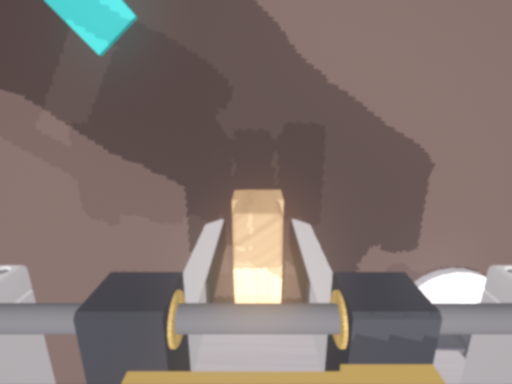

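The panel stays at the stop with the fingers open and clear of the heel; the wrist view shows the heel free between the pads at (258,230). While I was gripping, the hand also carried about 4.6 N of vertical load. To seat the wedge cleanly I'll tap it from behind with closed fingers.

Request:
step_arm([
  {"grip": 0.0, "slide": [0, -0.02, 0.002], "spin": 0},
  {"grip": 0.0, "slide": [0, -0.03, 0], "spin": 0},
  {"grip": 0.5, "slide": [0, 0, 0.03], "spin": 0},
  {"grip": 1, "slide": [0, 0, 0.03], "spin": 0},
  {"grip": 1, "slide": [0, 0, 0], "spin": 0},
  {"grip": 1, "slide": [0, 0.03, 0], "spin": 0},
  {"grip": 1, "slide": [0, 0.03, 0], "spin": 0},
  {"grip": 1, "slide": [0, 0, 0], "spin": 0},
  {"grip": 1, "slide": [0, 0, 0], "spin": 0},
  {"grip": 1, "slide": [0, 0, 0], "spin": 0},
  {"grip": 1, "slide": [0, 0, 0], "spin": 0},
  {"grip": 1, "slide": [0, 0, 0], "spin": 0},
])

```text
time_s: 15.6
ee_pos: [0.5127, -0.034, 0.0189]
eef_rot: [-1.572, -0.002, 0.269]
force: [0.3, 0.1, 0.0]
grip_width: 0.0004
```

```bash
python3 -c "
from h import *
rep('r13')
print(get_obs()['grip_width'])
cv2.imwrite('pics/w13.png',cams.camera('wrist'))"
```

```text
('tool-frame mean force', array([ 0.12,  0.04, -0.09]), 'sd', array([0.4 , 0.67, 0.23]), array([ 0.5124, -0.0339,  0.0184]), 15.7)
tip 329.0 211 ang 3.385226638520717 0.235693642263093
0.0001410398238766928
```

View pics/w13.png

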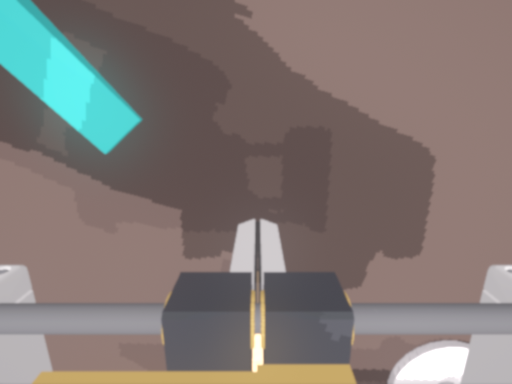

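View pics/r13.png

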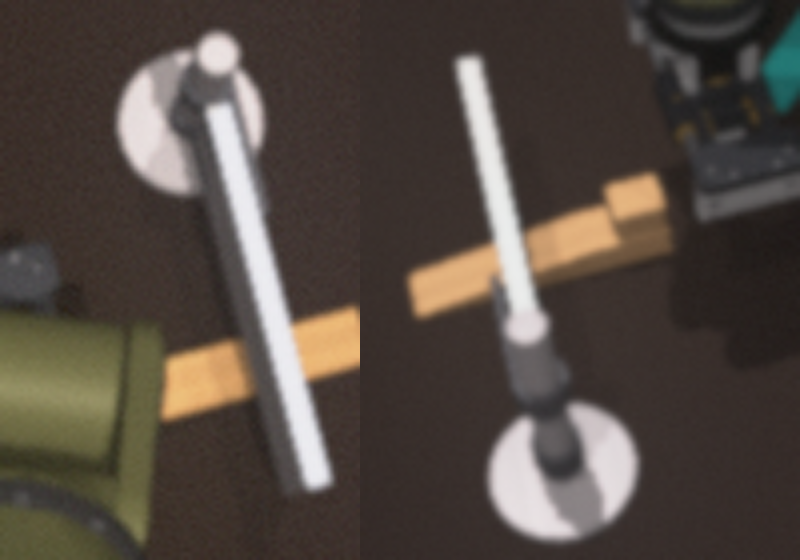

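With the hand away, the wedge alone holds the panel: the direction is unchanged at 3.385 and the wedge lies flat. Next I'll bring the closed fingers up to the heel's back.

Request:
step_arm([
  {"grip": 1, "slide": [0, 0, -0.015], "spin": 0},
  {"grip": 1, "slide": [0, 0, -0.01], "spin": 0},
  {"grip": 1, "slide": [0, 0, -0.003], "spin": 0},
  {"grip": 1, "slide": [0, 0, -0.001], "spin": 0},
  {"grip": 1, "slide": [0, 0, -0.001], "spin": 0},
  {"grip": 1, "slide": [0, 0, 0], "spin": 0},
  {"grip": 1, "slide": [0, 0, 0], "spin": 0},
])

```text
time_s: 16.43
ee_pos: [0.5198, -0.0624, 0.0174]
eef_rot: [-1.571, 0.0, 0.269]
force: [-0.8, 0.3, -0.2]
grip_width: 0.0005
```

```bash
python3 -c "
from h import *
r=favg(2);print(r[:-1])"
```

```text
('tool-frame mean force', array([-0.09,  0.16,  0.29]), 'sd', array([0.59, 0.06, 0.21]), array([ 0.5198, -0.0624,  0.0174]), 16.4833)
```

Request:
step_arm([
  {"grip": 1, "slide": [0, 0, -0.001], "spin": 0},
  {"grip": 1, "slide": [0, 0, -0.001], "spin": 0},
  {"grip": 1, "slide": [0, 0, 0], "spin": 0},
])

```text
time_s: 16.78
ee_pos: [0.5202, -0.0636, 0.0175]
eef_rot: [-1.569, 0.0, 0.269]
force: [-2.1, 9.1, 3.7]
grip_width: 0.0007
```

Request:
step_arm([
  {"grip": 1, "slide": [0, 0, -0.0005], "spin": 0},
  {"grip": 1, "slide": [0, 0, 0], "spin": 0},
])

```text
time_s: 16.95
ee_pos: [0.5202, -0.0636, 0.0175]
eef_rot: [-1.568, 0.001, 0.269]
force: [-2.8, 13.0, 4.6]
grip_width: 0.0006
```

```bash
python3 -c "
from h import *
r=favg(2);print(r[:-1])"
```

```text
('tool-frame mean force', array([ 0.54, -4.61, 12.89]), 'sd', array([0.26, 0.09, 0.43]), array([ 0.5201, -0.0636,  0.0174]), 17.0)
```

Request:
step_arm([
  {"grip": 1, "slide": [0, 0, -0.0004], "spin": 0},
  {"grip": 1, "slide": [0, 0, 0], "spin": 0},
])

```text
time_s: 17.22
ee_pos: [0.5202, -0.0636, 0.0175]
eef_rot: [-1.568, 0.001, 0.269]
force: [-3.8, 16.1, 6.4]
grip_width: 0.0006
```

```bash
python3 -c "
from h import *
r=favg(2);print(r[:-1])"
```

```text
('tool-frame mean force', array([ 0.51, -5.99, 16.44]), 'sd', array([0.1 , 0.4 , 0.14]), array([ 0.5201, -0.0636,  0.0175]), 17.2667)
```

The wedge does not yield at 16.4 N, which is within the advised range, so it is jammed. I'll retreat and check.

Request:
step_arm([
  {"grip": 1, "slide": [0, 0, 0.005], "spin": 0},
  {"grip": 1, "slide": [0, 0, 0.02], "spin": 0},
  {"grip": 1, "slide": [0, 0, 0.03], "spin": 0},
  {"grip": 1, "slide": [0, -0.03, 0.02], "spin": 0},
  {"grip": 1, "slide": [0, -0.035, 0], "spin": 0},
  {"grip": 1, "slide": [0, -0.035, 0], "spin": 0},
  {"grip": 1, "slide": [0.02, 0, 0.035], "spin": 0},
  {"grip": 1, "slide": [0.02, 0, 0.035], "spin": 0},
  {"grip": 1, "slide": [0, 0, 0], "spin": 0},
  {"grip": 1, "slide": [0, 0, 0], "spin": 0},
  {"grip": 1, "slide": [0, 0, 0], "spin": 0},
])

```text
time_s: 18.23
ee_pos: [0.5204, 0.0847, 0.1172]
eef_rot: [-1.571, 0.001, 0.269]
force: [-0.1, 0.3, 0.1]
grip_width: -0.0
```

```bash
python3 - <<'E'
from h import *
rep('r14')
im=cams.camera("top");cv2.imwrite("pics/t14.png",im)
print(panel_angle(im))
h=cv2.cvtColor(im,cv2.COLOR_BGR2HSV);m=cv2.inRange(h,(5,60,90),(20,255,255));m[:150]=0;m[225:]=0;m[:,:215]=0
ys,xs=np.nonzero(m);pts=np.c_[xs,ys];e=pts[xs>=xs.max()-2];print("nose px",xs.max(),e.mean(0))
r=cv2.minAreaRect(pts[pts[:,0]>325].astype(np.float32));b=cv2.boxPoints(r);b=b[np.argsort(-b[:,0])][:2];print(b)
p=ray("top",b.mean(0),.003)[0];d=p[:2]-[.704,-.1375]
for y in(.243,.27):print("nose post",d@[np.cos(y),np.sin(y)],d@[-np.sin(y),np.cos(y)])
E
```

```text
('tool-frame mean force', array([ 0.38, -0.43,  0.05]), 'sd', array([0.51, 0.34, 0.29]), array([0.5205, 0.084 , 0.1173]), 18.3333)
tip 329.0 211 ang 3.385226638520717 0.235693642263093
(np.float64(3.380618744063475), np.float64(0.24000658335226877), array([ 0.53912798, -0.17845151]))
nose px 343 [341.68 176.52]
[[344.18863 180.66037]
 [339.6226  164.67923]]
nose post -0.1559984519025961 -0.07441880802019143
nose post -0.15795065761566976 -0.07018023754540989
```

View pics/r14.png

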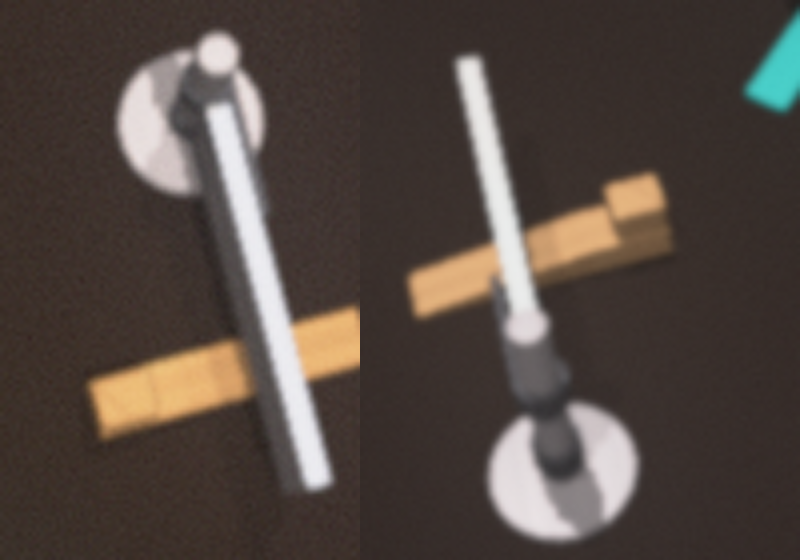

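View pics/t14.png

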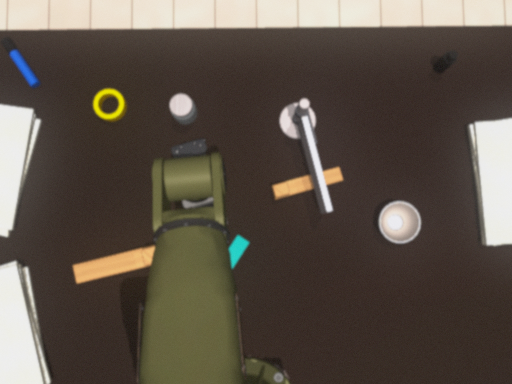

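```bash
python3 -c "
from station import *
print(hand_in())"
```

```text
the job is handed in; nothing more can be done
None
```

The guard is back at its stop, held by the wedge alone, and the job is handed in; no verdict was reported.

I picked the smaller wooden wedge and slid it thin end first under the guard's free half until the guard reached its stop. I let go, then tapped the heel from behind up to about 16.4 N. The wedge did not move under the tap, so I backed the arm off.

**Last checks:**
- **Guard:** it did not move after release, or with the hand away.
- **Nose:** it sits about 156 mm out from the hinge and 70–74 mm past the panel's middle plane.
- **Wedge:** it looks flat on the counter.
- **Bystanders:** the jar, tape roll and bowl look unmoved in the top view.
- **Arm:** it is touching nothing, with force readings near zero.
- **Time:** about 18.5 s of the 56 s allowed.

**Disagreement:** I read the guard's direction at 3.381–3.385 rad, but estimated the stop at about 3.41 rad from a blurry view of the bracket. The 0.03 rad difference is within that estimate's error. I judged the guard to be at its stop because the push jumped to 15 N within about 1 mm, far more than its weak spring could resist.

**Not measured:** I could not read the wedge's contact force on the panel after release. I infer it is enough from the 15–16 N push and the guard staying put.

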